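# Zero the level and jack up the polisher bed

## Task

Zero the level box on the bench polisher by pressing its small recessed red button fully down with the tip of the stylus, then stand the stylus back in its wooden stand and let go of it. Next set the red lever jack flat on the table with its saddle centred right under the polisher's lift pad (marked by the red and white spot on the yellow lug), push the jack handle fully down for a test lift, let it come all the way up again, then push it fully down once more and finish while still holding it down, so that the jack alone carries the raised bed. Lift the bed only with the jack, and do not disturb the other things on the table.

Things in the scene. Friction and masses are not known exactly. Their poses are not given: they have to be found in the camera images.
- stand_hole (a point): Centre of the mouth of the hole in the stylus stand, a fixed wooden block 56 x 56 x 44 mm; the mouth is at its top face, 44 mm above the table. The hole is 11 mm wide and 40 mm deep. A fixed white tool basket, about 200 x 150 mm and 130 to 170 mm high with its tools, stands on the table between stand and polisher (centre near x 0.55, y 0.11 m): carry the stylus clear over it.
- stylus: Loose stylus, 40 g, upright in the stand; origin at its tip, z axis up along it. Steel shaft 6 mm thick for 36 mm (tapering to 4 mm at the tip), brass collar 20 mm across from 36 to 40 mm, blue square grip 12 x 12 mm from 40 to 100 mm (sides along its x and y), brass end to 104 mm. In the stand the collar rests on the top, the tip 36 mm below the mouth.
- stylus_tip (a point): The tip of the stylus (same point as its origin).
- machine: Fixed feet of the green bench polisher; origin on the table right below the lift pad, x axis from the lift lug back to the rear pivot, z up. The front rests are at x 60, y +-55 mm (14 mm radius); the space under lug and bed is otherwise open up to 46 mm.
- lift_pad (a point): Centre of the underside of the round black lift pad (26 mm across) under the yellow lug, 46 mm above the table when the bed is down; a red and white spot on the lug's top, 16 mm higher, marks it from above. It takes 6 to 12 N at the pad to lift the bed; a full stroke raises it about 14 mm.
- zero_top (a point): Centre of the top of the red zero button (11 mm across), sunk 4 mm below the top of the grey level box (44 x 50 x 30 mm, top 92 mm above the table) in a round recess 14 mm wide. The box sits on the bed in front of the motor, at x 62 mm, y 36 mm in the frame of machine. The button is pressed straight down.
- zero (a joint): Travel of the zero button: 0 out, 0.004 m fully in; springs back; about 1.2 N to start and 3.6 N fully in; more than 0.003 m counts as pressed.
- red_button: The red zero button itself.
- jack: Loose red lever jack, 0.8 kg; origin on its underside right below the saddle, x axis from handle to saddle end, z up. Base plate 10 mm thick, x -120 to 30, 70 mm wide. Square black carrying post 24 x 24 mm at x -50, y 0, top 84 mm high: hold it above 45 mm, across y. Housing under the saddle 46 mm across, 32 mm high. Handle pivot at x -80, 40 mm high.
- saddle (a point): Centre of the top of the jack's saddle, a dark steel disc 32 mm across; 40 mm above the jack's underside when the handle is up, 60 mm when fully down.
- ram: The jack's ram with the saddle on top.
- handle (a joint): Jack handle: 0 rad fully up (sloping up and away from the saddle at 0.5 rad), 0.5 rad fully down (level). Saddle rise = 0.04 m per rad. A spring returns it when let go. The lift pad is met at about 0.15 rad; holding the bed up takes about 4 to 8 N down on the grip.
- handle_grip (a point): Centre of the top face of the black handle grip (48 x 28 x 14 mm, yellow patch on top), 92 mm from the pivot along the handle and 7 mm above its midline; about 90 mm above the table when up, 47 mm when down.
- lever: The jack's handle, turning about its pivot (origin on the pivot).
- polisher: The polisher's green bed and all on it; origin and axes those of machine while the bed is down; hinged to tilt front-up about the rear pivot pin at x 200, z 56 mm. In its frame: slab x 30 to 210, y -65 to 65, z 50 to 62 mm; yellow lift lug in front of it, x -20 to 30, y -21 to 21, z 50 to 62 mm; motor and wheel at x 110 to 190, y -91 to 50 mm, up to 144 mm high.
- battery: Bystander, to be left alone: grey sealed battery, 48 x 70 x 108 mm; origin at the centre of its underside.
- oil_bottle: Bystander, to be left alone: amber oil bottle with yellow cap, 44 mm across, 121 mm tall; origin at the centre of its underside.
- glue: Bystander, to be left alone: white glue bottle with green nozzle, 31 mm across, 84 mm tall; origin at the centre of its underside.
- paint_pot_3: Bystander, to be left alone: grey paint pot, 32 mm across, 42 mm tall; origin at the centre of its underside.
- paint_pot_4: Bystander, to be left alone: black paint pot, 32 mm across, 42 mm tall; origin at the centre of its underside.
- parts_tray: Bystander, to be left alone: yellow open tray of fittings, 105 x 105 x 30 mm; origin at the centre of its underside.
Not all that is in view belongs to the job. There is more than one size of the part that bears stand_hole; the job needs the larger.

How it is judged (in metres and radians):
On the way, in this order (a step that is already met when the one before it is completed fails the run):
1. the zero button is pressed (over 3 mm) by the stylus, the bed still down (value of joint zero above 0.003 m and contact force between stylus and red_button above 0.5 N and height (world z) of lift_pad below 0.048 m), for 0.1 s.
2. the stylus stands back in its stand, let go (horizontal distance between stylus_tip and stand_hole below 0.008 m and z of stylus_tip in the frame of stand_hole below -0.03 m and angle between stylus's own z axis and vertical below 0.12 rad and contact force between the fingers and stylus below 0.1 N), for 0.2 s.
3. the jack stands flat with its saddle within 10 mm of the lift pad's centre line, handle up (horizontal distance between saddle and lift_pad below 0.01 m and height (world z) of jack below 0.006 m and angle between jack's own z axis and vertical below 0.06 rad and value of joint handle below 0.1 rad and height (world z) of lift_pad below 0.048 m), for 0.2 s.
4. test stroke: handle down (over 0.42 rad) and the bed raised by the saddle (horizontal distance between saddle and lift_pad below 0.01 m and height (world z) of jack below 0.006 m and angle between jack's own z axis and vertical below 0.06 rad and value of joint handle above 0.42 rad and height (world z) of lift_pad above 0.053 m and contact force between ram and polisher above 2 N), for 0.1 s.
5. the handle has come up again (under 0.08 rad) and the bed is down (value of joint handle below 0.08 rad and height (world z) of lift_pad below 0.048 m), for 0.1 s.
At the end, for the whole second after the job is handed in: Hand holds the jack handle down (over 0.42 rad, over 1 N); the saddle, within 10 mm of the pad's centre line, carries the bed (over 2 N), pad raised over 7 mm, not touched by the robot; jack flat; stylus released in its stand (within 8 mm of the hole's axis, tip over 30 mm deep) (all of step 2 and all of step 4 and contact force between the fingers and lever above 1 N and contact force between each of the arm, the fingers and polisher below 0.5 N and angular speed of polisher below 0.05 rad/s); the arm keeps its last pose, push and grip.
It fails at once if a bystander is moved more than 25 mm (distance of any of battery, oil_bottle, glue, paint_pot_3, paint_pot_4, parts_tray from where it was at the start of the episode above 0.025 m).
It fails at once if the robot's hand pushes the bed with more than 8 N (contact force between any of the fingers, the arm and polisher above 8 N).
It also fails if it takes over 72 s, if anything falls off the work surface, if the arm or the gripper's body presses on something with over 40 N, if the wrist force passes 120 N, or if a joint passes its speed limit or range.

## Robot

A 6-joint arm with a two-finger parallel gripper is mounted at the origin on a cart in front of the work surface, level with it; the furniture and walls round the work are solid. World frame = base frame: x ahead of the robot, y to its left, z up, the work surface at z = 0. Lengths are in mm, angles in rad, forces in N, time in s.
With the tool pointing down it reaches from about 275 to 750 mm from the base axis. Payload 10.2 kg.
Tool frame: the origin (TCP) lies at the very end of the fingers, on their centre line; the grasp point (between the pads) lies 19 mm behind it; z points along the fingers, y is the line along which they close (so a half turn about z gives the same grasp; the last joint's range is limited). The gripper opens to 85 mm and grips with 20 to 120 N. Pads are 22 mm wide; open, the fingers measure 114 mm over their backs; the gripper's body (76 mm by 85 mm) begins 54 mm behind the grasp point. The pads swing forward as they close: fully open they stand 13 mm farther back than shut.
Start: joints at [0.903, 0.313, 1.498, -0, 1.331, -0.223], TCP at [225.908, 473.916, 194.694] pointing down, gripper open.
Joint ranges: [-2.94, 2.94], [-0.97, 2.17], [0.19, 2.56], [-1.23, 4.37], [0.02, 3.11], [-2.88, 2.88]. Speed limits (rad/s): [2.39, 2.39, 3.01, 3.14, 3.14, 3.14].

## Interface

Orientations are given as a unit quaternion [w, x, y, z].
In Python, from rig import ctrl gives the robot as it stands.
- The arm moves only by the tool step_arm, never from a script. Its argument "increments" is a list of rows, each a list of 3 entries, a list of its own where there are three numbers: the shift along the tool's x, y, z in cm, then the turn, a rotation vector about the tool's x, y, z in degrees, then the opening in per cent of the stroke, from 0 (shut) to 100 (fully open). A call has 1 to 8 rows; each row is the pose to reach, as a shift and turn from the pose commanded when the call began, along the tool's axes at that moment; what a row does not reach only later rows make up. A row lasts 1/8 s, in which the tool goes at most 62.5 mm and 10.7 degrees, less where a joint would pass 70% of its speed; a pose out of reach is approached as far as the arm can. A call with a gripper value outside its range is refused whole. The fingers move at their own pace and stop on an object; "squeeze" is the grip in N (left out, the last holds). Time passes only in rows, so rows that repeat a pose let the fingers close. It gives the time, the measured TCP pose, the force, the opening and the grip force at its end, in the units of the state.
- ctrl.sense(): the state, without advancing time (a new reading comes with each control period).
- ctrl.capture(name): name is "scene" or "top" or "wrist"; returns a dict with "img" (400x640x3 uint8, red, green, blue), "fx", "fy", "cx", "cy" (pixels), "k1" (the pictures are not rectified: a ray, as slopes to the right and down, at radius r is drawn at 1 + k1 r^2 times it, then the intrinsics apply), "extrinsics" (4x4, takes a point from camera to world coordinates). Camera axes: x right, y down, z forward; pixel columns grow to the right and rows downward; lengths in mm; the calibration is good to about 2 mm. A picture is of the moment at which its call begins. There is no depth.
- ctrl.finish_job(): hands the job in; it is judged then, once.
The state is a dict: "time_s": time; "joints": joint angles; "dq": joint speeds; "tau": joint torques, N m; "eef_pos": TCP position; "ee_rot": TCP orientation; "force": force on the tool from outside, world axes, zero at the start; "wrist_torque": the same for the moment, N m; "grip_width": opening from 0.0 (shut) to 1.0 (fully open); "grip_force": force on a finger pad.
Only numpy, scipy, OpenCV 4.12 (cv2) and the standard library are available. Lean on these libraries where they do the work, as an engineer would, in place of code of your own. Each camera call takes 0.05 s, during which the arm holds its last target. There are 200 camera calls.

## Working session

There is one attempt and no reset: what is moved stays moved. The work goes in short steps, Python scripts to look and compute and a tool call to move; the robot and the scene stay as the last step left them, time stands still between calls to the robot, and variables do not carry over. Pictures are saved under pics/ and viewed, at most 10 in all, crops included, and the job is handed in when it is done.

Besides the shell and the picture viewer there is one more tool, called after ">>>" in YAML: its name, and indented under it one key for each argument. step_arm: Moves the arm, as the interface text tells. Its arguments: {"type":"object","properties":{"increments":{"type":"array"},"squeeze":{"type":"number"}},"required":["increments"]}

```bash
ls; mkdir -p pics
cat > h.py <<'E'
import numpy as np, cv2
from rig import ctrl
from scipy.spatial.transform import Rotation as R
def cap(n):
    d=ctrl.capture(n); return d
def save(d,name,crop=None,scale=1):
    im=np.array(d["img"])[:,:,::-1]
    if crop: x0,y0,x1,y1=crop; im=im[y0:y1,x0:x1]
    if scale!=1: im=cv2.resize(im,None,fx=scale,fy=scale,interpolation=cv2.INTER_CUBIC)
    cv2.imwrite("pics/"+name+".png",im)
def ray(d,u,v):
    K=np.array([[d["fx"],0,d["cx"]],[0,d["fy"],d["cy"]],[0,0,1.]])
    p=cv2.undistortPoints(np.array([[[u,v]]],float),K,np.array([d["k1"],0,0,0.]))[0,0]
    E=np.array(d["extrinsics"]); r=E[:3,:3]@np.array([p[0],p[1],1]); return E[:3,3],r/np.linalg.norm(r)
def onz(d,u,v,z):
    o,r=ray(d,u,v); return o+r*(z-o[2])/r[2]
def proj(d,P):
    E=np.array(d["extrinsics"]); c=E[:3,:3].T@(np.array(P,float)-E[:3,3]); s=c[:2]/c[2]; s=s*(1+d["k1"]*(s@s))
    return np.array([d["fx"]*s[0]+d["cx"],d["fy"]*s[1]+d["cy"]])
def tri(d1,p1,d2,p2):
    o1,r1=ray(d1,*p1);o2,r2=ray(d2,*p2)
    t=np.linalg.lstsq(np.c_[r1,-r2],o2-o1,rcond=None)[0]
    a,b=o1+r1*t[0],o2+r2*t[1]; return (a+b)/2,np.linalg.norm(a-b)
def blobs(d,lo,hi,amin=20):
    hsv=cv2.cvtColor(np.array(d["img"]),cv2.COLOR_RGB2HSV)
    m=cv2.inRange(hsv,lo,hi); n,_,s,c=cv2.connectedComponentsWithStats(m)
    return [(c[i].round(1).tolist(),s[i].tolist()) for i in range(1,n) if s[i][4]>=amin]
def tool(P):
    "offset from current TCP to world point P in tool axes, cm"
    s=ctrl.sense(); q=s["ee_rot"]; r=R.from_quat([q[1],q[2],q[3],q[0]])
    return (r.inv().apply(np.array(P)-np.array(s["eef_pos"]))/10).round(2)
E
python3 - <<'E'
from h import *
import pickle
s=ctrl.sense(); print(s)
D={}
for n in("scene","top"):
    D[n]=cap(n); save(D[n],n)
    print(n,{k:D[n][k] for k in("fx","fy","cx","cy","k1")},np.array(D[n]["extrinsics"]).round(3).tolist())
pickle.dump(D,open("D.pkl","wb"))
E
```

```text
pics
{'time_s': 0.0, 'joints': array([ 9.02602040e-01,  3.13463210e-01,  1.49844512e+00, -7.95775423e-06,
        1.33101453e+00, -2.23390529e-01]), 'dq': array([-0.00040917, -0.00248592,  0.00040564, -0.00039793,  0.00038274,
       -0.00022139]), 'tau': array([-7.43694072e-04, -4.12254882e+01, -2.59750503e+01, -6.06209892e-05,
        4.05353247e-03,  1.27328258e-05]), 'eef_pos': array([225.70822887, 473.66032503, 194.12533036]), 'ee_rot': array([-2.83288397e-04,  2.20572006e-01,  9.75370467e-01, -6.01769689e-04]), 'force': array([-0.13950005, -0.70605918,  0.17410118]), 'wrist_torque': array([ 0.0722085 ,  0.01689074, -0.02808579]), 'grip_force': 0.0, 'grip_width': 1.0007333190355727}
scene {'fx': 379.87795459369204, 'fy': 379.87795459369204, 'cx': 314.0523783395615, 'cy': 192.77484669194763, 'k1': -0.08726328313045917} [[-0.881, -0.244, 0.406, 139.922], [-0.474, 0.424, -0.772, 745.156], [0.016, -0.872, -0.489, 585.016], [0.0, 0.0, 0.0, 1.0]]
top {'fx': 385.70904540572604, 'fy': 385.70904540572604, 'cx': 321.3540105300756, 'cy': 199.3999448839496, 'k1': -0.07186388446181928} [[0.025, -0.987, 0.161, 372.232], [-0.999, -0.03, -0.025, -26.64], [0.03, -0.16, -0.987, 1124.412], [0.0, 0.0, 0.0, 1.0]]
```

View pics/scene.png

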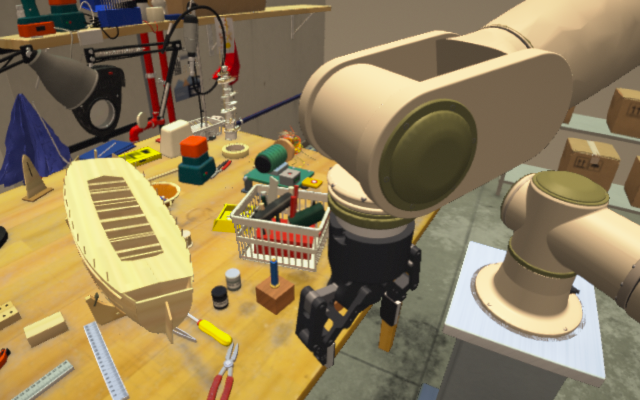

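View pics/top.png

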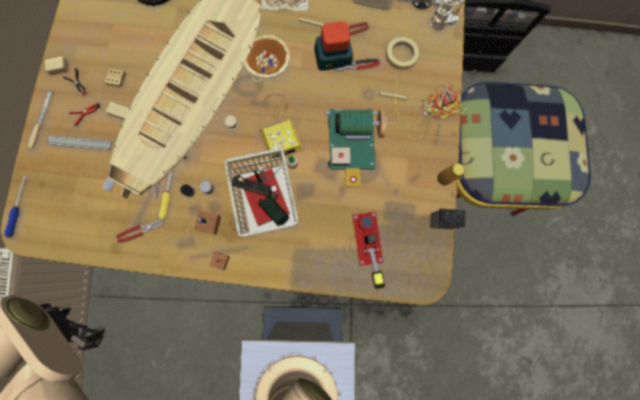

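The top view shows two wooden blocks: the larger at (207,223) with the blue stylus in it, and a smaller one at (219,261). The polisher is at (352,140), with its lug and spot at (352,177) and the level box at (341,156). The red jack is at (368,238), with its handle towards the robot at (378,280). The paint pots are at (187,190) and (206,186), the battery at (448,218) and the bottle at (451,174). I choose the larger block at (207,223) and will check it in a close crop.

Run:
```python
from h import *
import pickle
D=pickle.load(open("D.pkl","rb")); t=D["top"]; s=D["scene"]
a=np.array(t["img"])[:,:,::-1]
c1=cv2.resize(a[195:280,170:240],None,fx=5,fy=5,interpolation=cv2.INTER_CUBIC)
c2=cv2.resize(a[125:295,320:400],None,fx=3.4,fy=3.4,interpolation=cv2.INTER_CUBIC)
o=np.zeros((580,640,3),np.uint8); o[:c1.shape[0],:350]=c1; o[:c2.shape[0],360:360+c2.shape[1]]=c2[:, :280]
cv2.imwrite("pics/crop1.png",o)
for n,(u,v,z) in dict(stand=(207,223,44),small=(219,261,30),spot=(352,177.5,62),box=(341,156,92),saddle=(367,222,40),grip=(378,280,90),post=(370,239,84),pot1=(187,190,42),pot2=(206,186,42),bat=(448,213,108),oil=(458,170,121),glue=(292,160,84)).items(): print(n,onz(t,u,v,z).round(0))
```

```text
stand [472. 265.  44.]
small [367. 228.  30.]
spot [ 611. -139.   62.]
box [ 664. -104.   92.]
saddle [ 488. -185.   40.]
grip [ 329. -209.   90.]
post [ 437. -188.   84.]
pot1 [564. 329.  42.]
pot2 [577. 276.  42.]
bat [ 511. -396.  108.]
oil [ 628. -423.  121.]
glue [650.  31.  84.]
```

View pics/crop1.png

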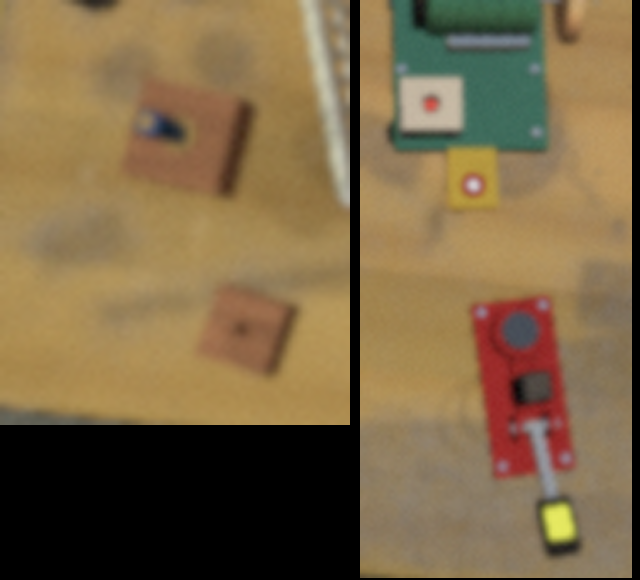

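The crop shows the larger block at crop (187,138) with the blue stylus and brass collar in it. The smaller block at (247,330) is an empty decoy. The right panel shows the red button in the box at (431,104), the spot at (473,185), the saddle at (519,331), the post at (533,388) and the yellow grip patch at (558,522).

Run:
```python
from h import *
print(tool([472,265,210]))
```

```text
[-31.21  -8.25  -1.58]
```

>>> step_arm:
  increments:
    - [[-6, -1.6, -1.6], [0, 0, -5], 100]
    - [[-12, -3.2, -1.6], [0, 0, -10], 100]
    - [[-18, -4.8, -1.6], [0, 0, -14], 100]
    - [[-24, -6.4, -1.6], [0, 0, -14], 100]
    - [[-29, -7.7, -1.6], [0, 0, -14], 100]
    - [[-31.2, -8.2, -1.6], [0, 0, -14], 100]
    - [[-31.2, -8.2, -1.6], [0, 0, -14], 100]
  squeeze: 30

```text
time_s: 0.98
eef_pos: [472.6, 265.2, 210.2]
ee_rot: [-0.0, 0.101, 0.995, -0.0]
force: [-0.6, 0.3, -0.0]
grip_width: 0.997
grip_force: 0.0
```

Run:
```python
from h import *
w=cap("wrist"); save(w,"w1"); print(ctrl.sense()["eef_pos"],ctrl.sense()["ee_rot"],np.array(w["extrinsics"]).round(2).tolist(),w["fx"],w["k1"])
print(proj(w,[472,265,44]),proj(w,[472,265,112]))
import pickle; pickle.dump(w,open("w1.pkl","wb"))
```

```text
[471.77151961 266.01445154 210.384925  ] [-4.97158808e-04  1.00127977e-01  9.94974442e-01 -1.71718851e-05] [[0.2, 0.94, 0.27, 404.76], [0.98, -0.19, -0.06, 279.32], [-0.0, 0.27, -0.96, 389.72], [0.0, 0.0, 0.0, 1.0]] 319.2602493324767 -0.047532955989275656
[310.76744436 171.88576895] [310.66518863 186.73656595]
```

View pics/w1.png

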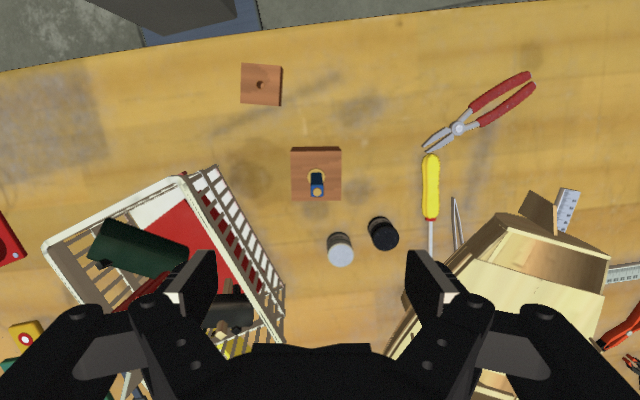

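The wrist view shows the stand's top face at about x 292–341, y 152–200. The stylus runs from the collar at (316,175) to its end at (317,191), and its sides are square to the image. The paint pots are at (340,250) and (383,233), and the basket is at the left.

Run:
```python
from h import *
import pickle
w=pickle.load(open("w1.pkl","rb")); hsv=cv2.cvtColor(np.array(w["img"]),cv2.COLOR_RGB2HSV)
b=[x for x in blobs(w,(100,120,40),(130,255,255),15) if 290<x[0][0]<345]; print("blue",b)
roi=np.array(w["img"])[140:210,280:355]
h=hsv[140:210,280:355]
m=cv2.inRange(h,(2,80,80),(14,200,230)); print(m.sum()/255)
n,l,s,c=cv2.connectedComponentsWithStats(m); i=1+s[1:,4].argmax(); print(s[i],c[i])
cn=max(cv2.findContours((l==i).astype(np.uint8),0,2)[0],key=cv2.contourArea); print(cv2.minAreaRect(cn))
br=cv2.inRange(h,(18,100,80),(32,255,255)); nn,l,s,c=cv2.connectedComponentsWithStats(br); print("brass",[(c[k]+[280,140],s[k][4]) for k in range(1,nn) if s[k][4]>8])
print("tool y axis",R.from_quat([.1,.995,0,0]).as_matrix()[:,1])
for (u,v,z) in[(317,191.5,112),(316.5,176,48),(316.5,176,44)]: print(u,v,onz(w,u,v,z))
cv2.imwrite("pics/w1c.png",cv2.resize(roi[:,:,::-1],None,fx=8,fy=8,interpolation=cv2.INTER_CUBIC))
```

```text
blue [([316.3, 182.0], [311, 173, 12, 23, 178])]
2108.0
[  11   10   50   51 2081] [35.52474772 33.26573763]
((35.5, 35.0), (50.0, 49.0), 90.0)
brass [(array([317.83076282, 175.36390163]), np.int32(2399)), (array([315.1682243 , 173.89719626]), np.int32(107)), (array([316.71428571, 191.48979592]), np.int32(49))]
tool y axis [0.19899503 0.9800005  0.        ]
317 191.5 [477.46725746 269.69096067 112.        ]
316.5 176 [476.95526159 270.37545661  48.        ]
316.5 176 [477.8003456  270.27075988  44.        ]
```

View pics/w1c.png

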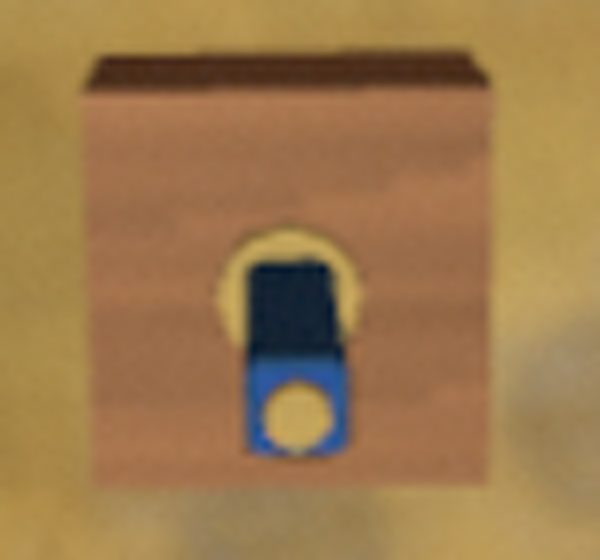

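The stylus is square to the tool and its axis is near (476.5, 270). I'll lower onto it and grip.

Run:
```python
from h import *
import pickle
w=pickle.load(open("w1.pkl","rb")); print(onz(w,316.2,177.1,48),onz(w,317.1,192,112))
print(tool([476.5,270,67]))
```

```text
[478.09177899 269.81276067  48.        ] [477.94147243 269.68772272 112.        ]
[-0.4   0.49 14.34]
```

>>> step_arm:
  increments:
    - [[-0.5, 0.5, 2], [0, 0, 0], 45]
    - [[-0.5, 0.5, 5], [0, 0, 0], 45]
    - [[-0.5, 0.5, 9], [0, 0, 0], 45]
    - [[-0.5, 0.5, 13], [0, 0, 0], 45]
    - [[-0.5, 0.5, 14.3], [0, 0, 0], 45]
    - [[-0.5, 0.5, 14.3], [0, 0, 0], 45]
    - [[-0.5, 0.5, 14.3], [0, 0, 0], 0]
    - [[-0.5, 0.5, 14.3], [0, 0, 0], 0]
  squeeze: 30

```text
time_s: 2.02
eef_pos: [478.9, 269.9, 69.2]
ee_rot: [0.001, 0.1, 0.995, 0.001]
force: [-0.1, -0.4, 4.2]
grip_width: 0.114
grip_force: 29.3
```

>>> step_arm:
  increments:
    - [[0, 0, 0], [0, 0, 0], 0]
    - [[0, 0, 0], [0, 0, 0], 0]
    - [[0, 0, 0], [0, 0, 0], 0]

```text
time_s: 2.4
eef_pos: [479.0, 269.7, 69.1]
ee_rot: [0.001, 0.1, 0.995, 0.001]
force: [-0.7, 0.1, 6.8]
grip_width: 0.112
grip_force: 29.5
```

>>> step_arm:
  increments:
    - [[0, 0, -3], [0, 0, 0], 0]
    - [[0, 0, -8], [0, 0, 0], 0]
    - [[0, 0, -14], [0, 0, 0], 0]
    - [[0, 0, -19], [0, 0, 0], 0]
    - [[0, 0, -20], [0, 0, 0], 0]
    - [[0, 0, -20], [0, 0, 0], 0]

```text
time_s: 3.15
eef_pos: [478.1, 269.5, 267.4]
ee_rot: [-0.0, 0.1, 0.995, -0.0]
force: [0.8, 0.2, -1.0]
grip_width: 0.117
grip_force: 29.3
```

Run:
```python
from h import *
s=ctrl.sense();print(s["eef_pos"],s["ee_rot"],s["force"],s["grip_width"],tool([640,-104,268]))
```

```text
[478.0550798  269.49868196 267.35846315] [-8.77769600e-05  1.00091472e-01  9.94978235e-01 -3.20105264e-05] [ 0.80083252  0.15518335 -0.99367646] 0.11716307577764554 [-23.31 -33.38  -0.07]
```

>>> step_arm:
  increments:
    - [[-3, -4, 0], [0, 0, -3], 0]
    - [[-6.5, -9.3, 0], [0, 0, -6], 0]
    - [[-10, -14.3, 0], [0, 0, -9], 0]
    - [[-13.5, -19.3, 0], [0, 0, -11.5], 0]
    - [[-17, -24.3, 0], [0, 0, -11.5], 0]
    - [[-20.5, -29.3, 0], [0, 0, -11.5], 0]
    - [[-22.8, -32.6, 0], [0, 0, -11.5], 0]
    - [[-23.3, -33.4, 0], [0, 0, -11.5], 0]

```text
time_s: 4.15
eef_pos: [639.8, -106.3, 264.6]
ee_rot: [-0.002, 0.001, 1.0, 0.001]
force: [-0.0, 0.2, -0.4]
grip_width: 0.116
grip_force: 29.3
```

>>> step_arm:
  increments:
    - [[0, 0, 0], [0, 0, 0], 0]
    - [[0, 0, 0], [0, 0, 0], 0]

```text
time_s: 4.4
eef_pos: [639.7, -102.7, 267.6]
ee_rot: [-0.0, -0.001, 1.0, 0.0]
force: [0.1, 0.4, -0.6]
grip_width: 0.112
grip_force: 29.3
```

Run:
```python
from h import *
import pickle
w=cap("wrist"); save(w,"w2"); pickle.dump(w,open("w2.pkl","wb"))
t=cap("top"); pickle.dump(t,open("t2.pkl","wb"))
s=ctrl.sense();p=s["eef_pos"];print(p,s["ee_rot"],s["force"],s["grip_width"])
print("tip pred",proj(w,[p[0],p[1],p[2]-61]),np.array(w["extrinsics"])[:3,3])
for lo,hi in(((0,150,80),(6,255,255)),((174,150,80),(180,255,255))): print(blobs(w,lo,hi,8))
```

```text
[ 639.8201997  -102.87777686  267.99801645] [ 1.16035023e-04 -8.82661900e-04  9.99999604e-01  1.56070500e-08] [ 0.65468394 -0.54083328  0.03471407] 0.10788280443213259
tip pred [310.83125835 199.04325714] [ 570.36348521 -102.81149291  447.07372172]
[([245.3, 33.0], [211, 0, 67, 72, 2845]), ([511.7, 42.6], [499, 20, 27, 49, 527]), ([482.5, 101.0], [446, 45, 98, 108, 3248]), ([432.7, 58.1], [429, 53, 8, 11, 64]), ([434.6, 72.2], [431, 67, 8, 11, 71]), ([436.5, 87.1], [433, 82, 8, 11, 69]), ([438.6, 101.2], [435, 97, 8, 10, 68]), ([441.9, 115.5], [439, 112, 6, 9, 41]), ([445.0, 129.5], [443, 126, 4, 9, 17]), ([278.7, 139.6], [271, 132, 16, 16, 115]), ([311.1, 193.3], [307, 190, 9, 9, 49]), ([118.9, 276.0], [111, 274, 18, 5, 40]), ([87.9, 281.8], [86, 278, 5, 8, 17]), ([137.9, 285.9], [131, 282, 17, 10, 35]), ([115.7, 303.9], [105, 293, 21, 25, 221]), ([147.9, 298.3], [146, 293, 4, 11, 17]), ([128.8, 297.7], [128, 296, 3, 4, 10]), ([92.7, 310.3], [86, 303, 14, 16, 97]), ([138.2, 307.0], [137, 305, 4, 5, 12]), ([80.7, 311.2], [78, 310, 6, 4, 15]), ([104.5, 323.2], [102, 313, 8, 18, 80]), ([135.9, 315.2], [133, 312, 7, 7, 15]), ([97.5, 319.8], [95, 314, 5, 13, 39]), ([112.7, 317.9], [110, 314, 7, 10, 26]), ([75.7, 317.4], [74, 316, 4, 4, 9]), ([83.3, 321.2], [82, 318, 4, 6, 12]), ([87.5, 327.7], [84, 325, 8, 7, 22])]
[]
```

View pics/w2.png

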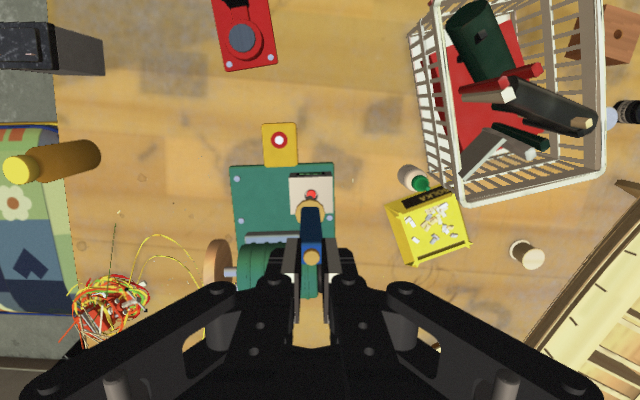

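The wrist view shows the stylus held upright: brass collar at (311,210), grip end at (311,258). The red button is at (311,194) in the level box, and the spot is at (279,140). The oil bottle is at (50,162), and the glue and tray are at (415,180) and (430,225).

Run:
```python
from h import *
import pickle
w=pickle.load(open("w2.pkl","rb")); t=pickle.load(open("t2.pkl","rb")); p=[639.8,-102.9,268]
b=onz(w,311.1,193.8,88); sp=onz(w,278.7,139.6,62); print(b,sp,b-sp,"sp tool")
# machine yaw from spot->button
d=b-sp; print("yaw from vec",np.degrees(np.arctan2(d[1],d[0])-np.arctan2(36,62)), np.hypot(d[0],d[1]),np.hypot(62,36))
for k in(38,104): print(k,proj(w,[p[0],p[1],p[2]-61+k]))
h=cv2.cvtColor(np.array(w["img"]),cv2.COLOR_RGB2HSV)
m=cv2.inRange(h,(15,90,60),(32,255,255))[185:275,290:335]; n,l,s,c=cv2.connectedComponentsWithStats(m); print([((c[i]+[290,185]).round(1),s[i]) for i in range(1,n) if s[i][4]>8])
for n0,dd in(("w",w),("t",t)): # green slab / lug edges
    hh=cv2.cvtColor(np.array(dd["img"]),cv2.COLOR_RGB2HSV)
    m=cv2.inRange(hh,(20,150,120),(30,255,255)); 
    for cn in cv2.findContours(m,0,2)[0]:
        if cv2.contourArea(cn)>100: print(n0,cv2.minAreaRect(cn))
D=pickle.load(open("D.pkl","rb"))["top"]
q=[x for x in blobs(D,(0,120,90),(8,255,255),3)+blobs(D,(172,120,90),(180,255,255),3) if 325<x[0][0]<375 and 145<x[0][1]<200]; print(q)
for (c,_) in q: print(onz(D,*c,88 if c[1]<166 else 62))
cv2.imwrite("pics/w2c.png",cv2.resize(np.array(w["img"])[120:280,225:345,::-1],None,fx=3.75,fy=3.75,interpolation=cv2.INTER_CUBIC))
```

```text
[ 667.88665908 -102.60234556   88.        ] [ 607.89717225 -141.3522588    62.        ] [59.98948683 38.74991323 26.        ] sp tool
yaw from vec 2.718853846093029 71.41634481130573 71.69379331573968
38 [310.76970795 214.81388665]
104 [310.67406114 260.43571485]
[(array([334., 193.]), array([44,  0,  1, 17, 17], dtype=int32)), (array([309.3, 208.4]), array([  5,  14,  30,  24, 287], dtype=int32)), (array([311. , 256.5]), array([ 14,  64,  15,  17, 201], dtype=int32))]
w ((96.8270263671875, 283.2378845214844), (13.412782669067383, 42.213871002197266), 81.02737426757812)
w ((428.32928466796875, 225.2661590576172), (70.50239562988281, 71.44538879394531), 70.55996704101562)
w ((17.153846740722656, 169.76922607421875), (29.025188446044922, 27.848491668701172), 78.69007110595703)
w ((279.1278381347656, 144.18438720703125), (43.95020294189453, 35.15065002441406), 87.27368927001953)
[([340.3, 155.1], [339, 154, 4, 3, 9])]
[ 667.65192037 -102.64451787   88.        ]
```

View pics/w2c.png

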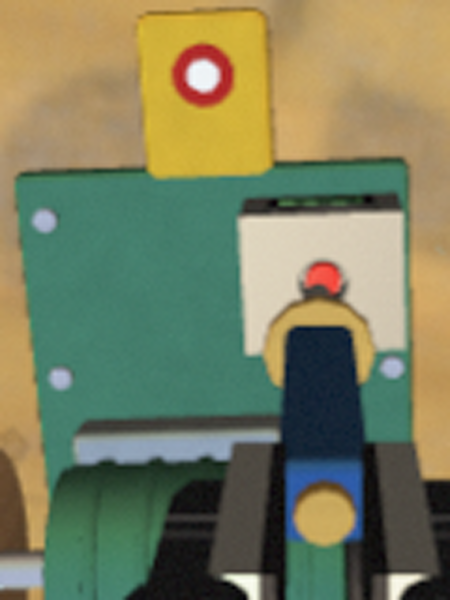

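The crop shows the button and its recess at crop (323,277), with the stylus upright just in front of it. Both views put the button near (667.5, -102.6).

>>> step_arm:
  increments:
    - [[-1.5, 0, 3], [0, 0, 0], 0]
    - [[-2.7, 0, 7], [0, 0, 0], 0]
    - [[-2.7, 0, 10], [0, 0, 0], 0]
    - [[-2.7, 0, 11.3], [0, 0, 0], 0]
    - [[-2.7, 0, 11.3], [0, 0, 0], 0]

```text
time_s: 5.12
eef_pos: [666.9, -103.7, 154.9]
ee_rot: [-0.0, -0.0, 1.0, 0.0]
force: [0.9, 0.8, 0.0]
grip_width: 0.112
grip_force: 29.3
```

>>> step_arm:
  increments:
    - [[0, 0, 0.4], [0, 0, 0], 0]
    - [[0, 0, 0.8], [0, 0, 0], 0]
    - [[0, 0, 1.2], [0, 0, 0], 0]
    - [[0, 0, 1.2], [0, 0, 0], 0]
    - [[0, 0, 1.2], [0, 0, 0], 0]

```text
time_s: 5.75
eef_pos: [667.9, -104.4, 144.7]
ee_rot: [0.002, -0.0, 1.0, -0.001]
force: [-0.2, -0.9, 8.3]
grip_width: 0.115
grip_force: 30.6
```

>>> step_arm:
  increments:
    - [[0, 0, 0.1], [0, 0, 0], 0]
    - [[0, 0, 0.1], [0, 0, 0], 0]

```text
time_s: 6.0
eef_pos: [668.3, -104.6, 144.5]
ee_rot: [0.003, -0.0, 1.0, -0.001]
force: [0.5, 0.6, 10.8]
grip_width: 0.115
grip_force: 31.0
```

>>> step_arm:
  increments:
    - [[0, 0, -3], [0, 0, 0], 0]
    - [[0, 0, -7], [0, 0, 0], 0]
    - [[0, 0, -12], [0, 0, 0], 0]
    - [[0, 0, -12.6], [0, 0, 0], 0]
    - [[0, 0, -12.6], [0, 0, 0], 0]

```text
time_s: 6.62
eef_pos: [666.9, -104.2, 267.0]
ee_rot: [-0.0, -0.0, 1.0, 0.0]
force: [0.3, -0.3, -1.5]
grip_width: 0.109
grip_force: 29.3
```

Run:
```python
from h import *
s=ctrl.sense();print(s["eef_pos"],s["ee_rot"],s["force"],s["grip_width"],tool([478.2,269.6,267]))
p=s["eef_pos"];w=cap("wrist")
h=cv2.cvtColor(np.array(w["img"]),cv2.COLOR_RGB2HSV)
m=cv2.inRange(h,(15,90,60),(32,255,255))[185:275,290:335]; n,l,q,c=cv2.connectedComponentsWithStats(m); print([((c[i]+[290,185]).round(1),q[i]) for i in range(1,n) if q[i][4]>8])
```

```text
[ 666.91002772 -104.15414353  267.02376347] [-3.05430576e-04 -9.92962246e-05  9.99999945e-01  8.71107017e-05] [ 0.32940401 -0.26666388 -1.50656378] 0.10929395763447751 [1.886e+01 3.738e+01 2.000e-02]
[(array([309.3, 208.4]), array([  5,  14,  30,  24, 292], dtype=int32)), (array([311. , 256.5]), array([ 14,  64,  15,  16, 200], dtype=int32))]
```

>>> step_arm:
  increments:
    - [[2.5, 5, 0], [0, 0, 3], 0]
    - [[5, 10, 0], [0, 0, 6], 0]
    - [[7.5, 15, 0], [0, 0, 9], 0]
    - [[10, 20, 0], [0, 0, 11.5], 0]
    - [[13, 26, 0], [0, 0, 11.5], 0]
    - [[16, 31.7, 0], [0, 0, 11.5], 0]
    - [[18.2, 36.2, 0], [0, 0, 11.5], 0]
    - [[18.9, 37.4, 0], [0, 0, 11.5], 0]

```text
time_s: 7.68
eef_pos: [475.9, 272.0, 266.4]
ee_rot: [-0.001, 0.098, 0.995, -0.0]
force: [0.7, 0.0, -0.3]
grip_width: 0.117
grip_force: 29.3
```

>>> step_arm:
  increments:
    - [[0, 0, 0], [0, 0, 0], 0]
    - [[0, 0, 0], [0, 0, 0], 0]

```text
time_s: 7.92
eef_pos: [478.5, 268.6, 267.1]
ee_rot: [-0.0, 0.101, 0.995, -0.0]
force: [-1.2, 0.1, -0.7]
grip_width: 0.115
grip_force: 29.3
```

Run:
```python
from h import *
s=ctrl.sense();print(s["eef_pos"],s["ee_rot"],s["force"],tool([478.1,269.5,69]))
```

```text
[478.51161304 268.56564299 267.09388392] [-3.84188039e-04  1.00830311e-01  9.94903496e-01 -3.67320420e-04] [-1.1622597   0.1015876  -0.65324647] [ 0.05  0.1  19.81]
```

>>> step_arm:
  increments:
    - [[0, 0.1, 4], [0, 0, 0], 0]
    - [[0, 0.1, 9], [0, 0, 0], 0]
    - [[0, 0.1, 13], [0, 0, 0], 0]
    - [[0, 0.1, 15.2], [0, 0, 0], 0]
    - [[0, 0.1, 15.2], [0, 0, 0], 0]
    - [[0, 0.1, 15.2], [0, 0, 0], 0]

```text
time_s: 8.68
eef_pos: [479.1, 270.3, 116.8]
ee_rot: [0.001, 0.101, 0.995, 0.0]
force: [0.8, -0.2, 0.1]
grip_width: 0.115
grip_force: 29.3
```

Run:
```python
from h import *
s=ctrl.sense();print(s["eef_pos"],s["ee_rot"],s["force"],tool([478.1,269.5,69]))
```

```text
[479.06302554 270.3267913  116.78032882] [8.02311288e-04 1.00585160e-01 9.94928084e-01 2.97818678e-04] [ 0.83593175 -0.18399444  0.1001536 ] [ 0.09 -0.1   4.78]
```

>>> step_arm:
  increments:
    - [[0.05, -0.05, 1], [0, 0, 0], 0]
    - [[0.05, -0.05, 2.5], [0, 0, 0], 0]
    - [[0.05, -0.05, 4], [0, 0, 0], 0]
    - [[0.05, -0.05, 4.6], [0, 0, 0], 0]
    - [[0.05, -0.05, 4.8], [0, 0, 0], 0]
    - [[0.05, -0.05, 4.8], [0, 0, 0], 0]

```text
time_s: 9.43
eef_pos: [478.0, 270.5, 69.1]
ee_rot: [0.001, 0.1, 0.995, 0.0]
force: [-4.3, -3.0, 12.2]
grip_width: 0.116
grip_force: 31.2
```

>>> step_arm:
  increments:
    - [[0, 0, -0.2], [0, 0, 0], 0]
    - [[0, 0, -0.2], [0, 0, 0], 20]
    - [[0, 0, -0.2], [0, 0, 0], 45]
    - [[0, 0, -0.2], [0, 0, 0], 45]
    - [[0, 0, -2], [0, 0, 0], 45]
    - [[0, 0, -6], [0, 0, 0], 45]
    - [[0, 0, -12], [0, 0, 0], 45]
    - [[0, 0, -14.5], [0, 0, 0], 45]

```text
time_s: 10.42
eef_pos: [478.4, 270.7, 216.1]
ee_rot: [0.002, 0.1, 0.995, 0.001]
force: [0.6, -0.4, -0.8]
grip_width: 0.448
grip_force: 0.0
```

Run:
```python
from h import *
import pickle
s=ctrl.sense();print(s["eef_pos"],s["force"],s["grip_width"])
w=cap("wrist"); t=cap("top"); pickle.dump(t,open("t3.pkl","wb"))
print(proj(w,[478,269.8,48]),proj(w,[478,269.8,112]))
cx,cy=proj(w,[478,269.8,60]).astype(int)
a=cv2.resize(np.array(w["img"])[cy-40:cy+40,cx-40:cx+40,::-1],None,fx=5,fy=5,interpolation=cv2.INTER_CUBIC)
b=cv2.resize(np.array(t["img"])[195:295,340:400,::-1],None,fx=5,fy=5,interpolation=cv2.INTER_CUBIC)
o=np.zeros((500,720,3),np.uint8);o[:400,:400]=a;o[:,410:710]=b;cv2.imwrite("pics/w3.png",o);print(cx,cy)
```

```text
[478.35785214 270.67946833 216.06597611] [ 0.62032988 -0.37998315 -0.78525569] 0.4484433704510727
[309.79817503 171.14552053] [309.68159176 185.05000093]
309 173
```

View pics/w3.png

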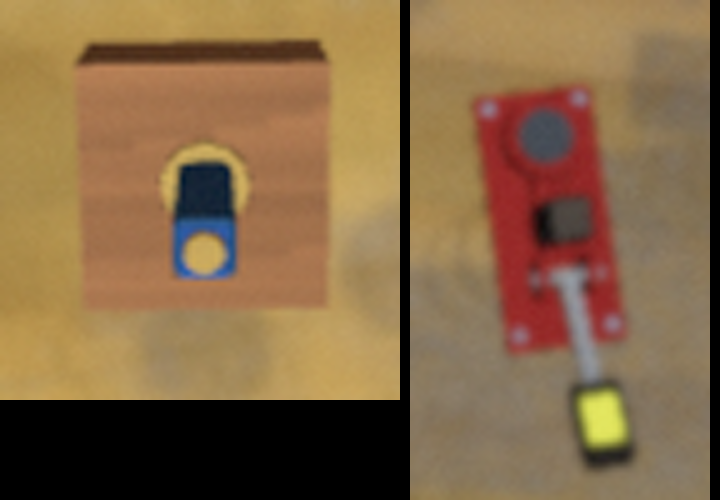

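The left panel shows the stylus standing square in the larger stand, collar seated, at crop (205,185). The right panel shows the jack: saddle at (545,135), post at (570,221), bolts at (488,109), (580,98), (519,335) and (613,325).

Run:
```python
from h import *
import pickle
t=pickle.load(open("t3.pkl","rb"))
f=lambda u,v,z:onz(t,(u-410)/5+340,v/5+195,z)
B=[f(488,109,12),f(580,98,12),f(519,335,12),f(613,325,12)]
d=(B[0]+B[1]-B[2]-B[3])/2; yaw=np.arctan2(d[1],d[0]); print("yaw",np.degrees(yaw),np.linalg.norm(d)); 
sd=f(545,135,40); po=f(570,221,84); g=f(603,418,90); ex=np.array([np.cos(yaw),np.sin(yaw),0])
print(sd,po,g,"post from saddle",sd-50*ex,"dist",np.linalg.norm((sd-po)[:2]))
print(tool([440,-190,225]))
```

```text
yaw 8.565197375874066 131.808153656875
[ 488.04947115 -185.44192739   40.        ] [ 436.99756517 -192.96282881   84.        ] [ 332.62329807 -210.39325381   90.        ] post from saddle [ 438.60711968 -192.88866365   40.        ] dist 51.602917191709174
[ -5.4  -45.92  -1.06]
```

>>> step_arm:
  increments:
    - [[-0.5, -3, -2], [0, 0, -5], 45]
    - [[-1.2, -9, -2.5], [0, 0, -10], 45]
    - [[-1.9, -15, -2.5], [0, 0, -15], 60]
    - [[-2.6, -21, -2.5], [0, 0, -20], 60]
    - [[-3.3, -27, -2.5], [0, 0, -20], 60]
    - [[-4, -33, -2.5], [0, 0, -20], 60]
    - [[-4.8, -39, -2.5], [0, 0, -20], 60]
    - [[-5.4, -44.5, -1.5], [0, 0, -20], 60]

```text
time_s: 11.52
eef_pos: [441.2, -178.5, 226.6]
ee_rot: [-0.0, -0.074, 0.997, 0.0]
force: [0.5, 0.7, 0.4]
grip_width: 0.6
grip_force: 0.0
```

>>> step_arm:
  increments:
    - [[0, -1.4, 0], [0, 0, 0], 60]
    - [[0, -1.4, 0], [0, 0, 0], 60]
    - [[0, -1.4, 0], [0, 0, 0], 60]

```text
time_s: 11.9
eef_pos: [444.0, -189.0, 227.5]
ee_rot: [-0.0, -0.075, 0.997, 0.0]
force: [-0.1, -1.1, 0.3]
grip_width: 0.6
grip_force: 0.0
```

Run:
```python
from h import *
import pickle
w=cap("wrist"); save(w,"w4"); pickle.dump(w,open("w4.pkl","wb"))
s=ctrl.sense();print(s["eef_pos"],s["ee_rot"],s["force"],s["grip_width"])
print(proj(w,[488,-185.4,40]),proj(w,[437.5,-193,84]),proj(w,[332.6,-210,90]))
```

```text
[ 444.11360503 -188.99892861  227.70003565] [ 4.40958286e-05 -7.51312543e-02  9.97173649e-01  7.39527857e-05] [ 0.65824273 -0.26536119 -0.40885333] 0.5970798141342697
[308.64046478 204.74908897] [308.23321341 169.86431097] [306.61801749  58.12386894]
```

View pics/w4.png

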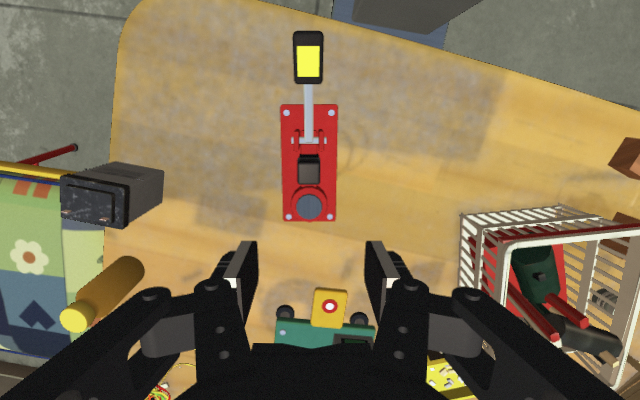

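The wrist view shows the jack square to the tool, with the saddle at (309,207), the post top near (309,173) and the yellow patch at (308,61). The spot is at (330,307), and the front rests are dark discs at (284,314) and (359,320).

Run:
```python
from h import *
import pickle
w=pickle.load(open("w4.pkl","rb")); im=np.array(w["img"]); h=cv2.cvtColor(im,cv2.COLOR_RGB2HSV)
red=cv2.inRange(h,(0,120,60),(8,255,255))|cv2.inRange(h,(172,120,60),(180,255,255))
print("patch",[b for b in blobs(w,(25,150,120),(35,255,255),50) if b[0][1]<90])
roi=(~red)[185:222,290:330]; n,l,s,c=cv2.connectedComponentsWithStats((roi>0).astype(np.uint8)); print("saddle",[(c[i]+[290,185],s[i]) for i in range(1,n) if s[i][4]>100])
dk=cv2.inRange(h,(0,0,0),(180,255,75))[148:190,290:330]; n,l,s,c=cv2.connectedComponentsWithStats(dk); print("post",[(c[i]+[290,148],s[i]+[290,148,0,0,0]) for i in range(1,n) if s[i][4]>60])
print(im[150:188:2,309].tolist())
sp=onz(w,*[b for b in blobs(w,(0,150,80),(6,255,255),30) if 315<b[0][0]<345 and 295<b[0][1]<320][0][0],62); print("spot",sp)
```

```text
patch [([307.8, 60.9], [297, 46, 23, 31, 703])]
saddle [(array([308.66601562, 206.32617188]), array([  6,   9,  26,  25, 512], dtype=int32))]
post [(array([309.50814332, 164.66449511]), array([298, 154,  22,  30, 307]))]
[[178, 45, 43], [182, 47, 45], [86, 30, 32], [13, 8, 13], [31, 34, 31], [21, 19, 18], [25, 19, 19], [71, 67, 61], [90, 83, 77], [90, 82, 78], [91, 85, 77], [88, 82, 74], [86, 79, 73], [82, 77, 71], [84, 78, 73], [83, 76, 72], [80, 73, 68], [113, 42, 42], [99, 21, 20]]
spot [ 608.37571067 -141.01025418   62.        ]
```

Run:
```python
from h import *
import pickle
w=pickle.load(open("w4.pkl","rb"))
S=onz(w,308.7,206.3,40);P=onz(w,308.5,173.2,84);G=onz(w,307.8,60.9,90.2);print(S,P,G)
d=S-P;print(np.degrees(np.arctan2(d[1],d[0])),np.hypot(*d[:2])); d=S-G;print(np.degrees(np.arctan2(d[1],d[0])),np.hypot(*d[:2]))
print(tool([*P[:2],50]))
```

```text
[ 489.92309144 -185.04238081   40.        ] [ 440.90796213 -192.21800663   84.        ] [ 334.85785565 -208.55859277   90.2       ]
8.328717465946017 49.53758681179744
8.623406391081684 156.8382592868168
[ 0.37 -0.27 17.77]
```

>>> step_arm:
  increments:
    - [[0.4, -0.3, 3], [0, 0, 0], 60]
    - [[0.4, -0.3, 8], [0, 0, 0], 60]
    - [[0.4, -0.3, 13], [0, 0, 0], 60]
    - [[0.4, -0.3, 16.5], [0, 0, 0], 60]
    - [[0.4, -0.3, 17.7], [0, 0, 0], 60]
    - [[0.4, -0.3, 17.7], [0, 0, 0], 60]
    - [[0.4, -0.3, 17.7], [0, 0, 0], 10]
    - [[0.4, -0.3, 17.7], [0, 0, 0], 10]
  squeeze: 60

```text
time_s: 12.95
eef_pos: [440.9, -194.2, 51.8]
ee_rot: [0.001, -0.074, 0.997, -0.001]
force: [0.4, 0.2, 0.0]
grip_width: 0.179
grip_force: 0.0
```

>>> step_arm:
  increments:
    - [[0, 0, 0], [0, 0, 0], 10]
    - [[0, 0, 0], [0, 0, 0], 10]
    - [[0, 0, -0.3], [0, 0, 0], 10]
    - [[0, 0, -0.6], [0, 0, 0], 10]
    - [[0, 0, -0.8], [0, 0, 0], 10]
    - [[0, 0, -0.8], [0, 0, 0], 10]
    - [[0, 0, -0.8], [0, 0, 0], 10]

```text
time_s: 13.82
eef_pos: [440.3, -193.8, 58.6]
ee_rot: [-0.0, -0.074, 0.997, 0.0]
force: [0.2, 0.2, -0.3]
grip_width: 0.1
grip_force: 0.0
```

Run:
```python
from h import *
s=ctrl.sense();print(s["eef_pos"],s["ee_rot"],s["force"],s["wrist_torque"],s["grip_width"])
```

```text
[ 440.32970686 -193.81969214   58.63946722] [-6.20187058e-05 -7.42360506e-02  9.97240695e-01  4.63762713e-05] [ 0.17542802  0.20856153 -0.29546224] [ 0.02451548 -0.01191703 -0.03123947] 0.09968225732590523
```

Run:
```python
from h import *
import pickle
w=cap("wrist"); t=cap("top"); s=cap("scene"); pickle.dump((w,t,s),open("x5.pkl","wb"))
p=ctrl.sense()["eef_pos"]; print("tcp px",proj(w,p), "post top px",proj(w,[440.9,-192.2,84]),"saddle",proj(w,[489.9,-185,40]),proj(s,p))
for n,d in(("w",w),("t",t)):
  print(n,"patch",[b for b in blobs(d,(25,150,120),(35,255,255),30)])
A=np.array(w["img"])[:,:,::-1][:400,140:480]; B=cv2.resize(np.array(t["img"])[195:295,330:410,::-1],None,fx=4,fy=4,interpolation=cv2.INTER_CUBIC)
o=np.zeros((400,670,3),np.uint8);o[:,:340]=A;o[:,350:670]=B;cv2.imwrite("pics/w5.png",o)
```

```text
tcp px [311.21076666 226.939203  ] post top px [314.13627367 245.82227432] saddle [313.23177465 284.33837851] [372.95542255 188.31531847]
w patch [([313.6, 25.1], [289, 0, 50, 52, 2479])]
t patch [([292.7, 137.9], [285, 120, 15, 31, 73]), ([164.4, 204.8], [160, 193, 9, 25, 75])]
```

View pics/w5.png

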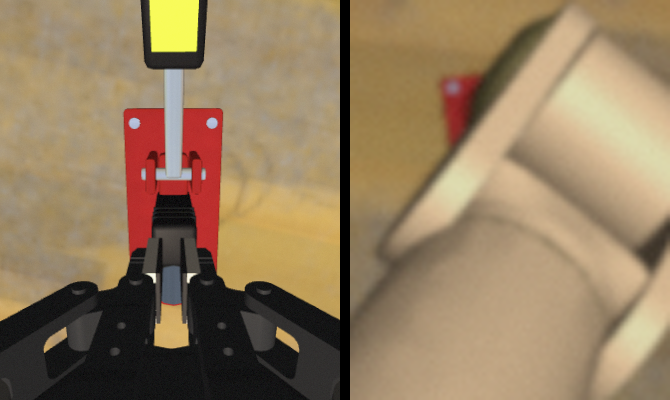

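The left panel shows the fingers, ends at about rows 240–320, over the saddle at crop (172,285). The post is at (175,220), just behind them, and the handle and patch are at the top. So the pads closed without the post between them, and I'll check the finger geometry with projections.

Run:
```python
from h import *
import pickle
w,t,s=pickle.load(open("x5.pkl","rb")); p=ctrl.sense()["eef_pos"]
print("cam",np.array(w["extrinsics"])[:3,3]-p)
for z in(0,19,30,54):
  print(z,[proj(w,p+np.array([dx,5,z])).round(0).tolist() for dx in(-11,0,11)])
for z in (45,84): print("post",z,[proj(w,[440.9+dx,-192.2+dy,z]).round(0).tolist() for dx in(-12,12) for dy in (-12,12)])
im=np.array(w["img"]); g=cv2.cvtColor(im,cv2.COLOR_RGB2GRAY)
print(g[190:330:4,314].tolist()); print(im[190:330:6,314].tolist())
print("pivot/patch check",proj(w,[334.9,-208.6,90.2]))
print("row 225",g[225,280:350:2].tolist()); print("row 260",g[260,280:350:2].tolist()); print("row300",g[300,280:350:2].tolist())
# where red base bolts/pivot are vs predicted
ex=np.array([np.cos(.149),np.sin(.149),0]);S=np.array([489.9,-185,0])
print("pivot",proj(w,S-80*ex+[0,0,40]),"rear edge",proj(w,S-120*ex+[0,0,10]))
```

```text
cam [-68.64022025 -10.2909754  179.46480667]
0 [[322.0, 211.0], [319.0, 228.0], [317.0, 245.0]]
19 [[324.0, 222.0], [320.0, 241.0], [317.0, 259.0]]
30 [[324.0, 230.0], [321.0, 250.0], [318.0, 269.0]]
54 [[327.0, 250.0], [323.0, 273.0], [319.0, 295.0]]
post 45 [[298.0, 200.0], [335.0, 205.0], [293.0, 235.0], [329.0, 240.0]]
post 84 [[295.0, 221.0], [341.0, 228.0], [289.0, 263.0], [333.0, 269.0]]
[84, 72, 11, 17, 19, 11, 13, 10, 13, 31, 72, 74, 71, 70, 69, 66, 65, 57, 54, 87, 95, 93, 93, 94, 94, 94, 94, 93, 94, 157, 175, 174, 178, 179, 178]
[[178, 44, 43], [5, 6, 11], [19, 16, 17], [32, 33, 30], [15, 11, 17], [14, 13, 15], [33, 30, 32], [82, 75, 71], [75, 70, 64], [75, 69, 64], [70, 65, 60], [64, 62, 57], [58, 53, 51], [86, 95, 110], [85, 95, 107], [87, 96, 110], [85, 96, 109], [85, 96, 108], [86, 94, 108], [132, 74, 80], [210, 172, 101], [211, 173, 103], [212, 177, 106], [212, 176, 105]]
pivot/patch check [313.4518415   16.31839608]
row 225 [86, 86, 85, 87, 86, 86, 31, 19, 19, 24, 25, 25, 24, 26, 26, 23, 24, 26, 24, 28, 29, 23, 27, 26, 26, 28, 18, 22, 73, 89, 89, 90, 90, 87, 92]
row 260 [23, 23, 59, 74, 75, 75, 75, 74, 60, 14, 16, 36, 59, 60, 57, 55, 58, 56, 56, 55, 35, 20, 19, 63, 76, 75, 76, 77, 76, 55, 16, 20, 23, 19, 16]
row300 [17, 22, 17, 22, 23, 17, 26, 26, 67, 81, 45, 86, 95, 92, 95, 94, 92, 95, 97, 95, 86, 49, 80, 65, 32, 30, 23, 19, 23, 17, 21, 21, 22, 22, 19]
pivot [313.3277836 172.1847442] rear edge [313.07205862 106.60447121]
```

The post top at rows 228–264 is partly covered by the fingers, so the finger ends sit above the post, roughly 35 mm above the reported TCP. A deeper descent to TCP z≈26 is safe either way, since the base is only 10 mm thick.

>>> step_arm:
  increments:
    - [[0, 0, 0], [0, 0, 0], 60]
    - [[0, 0, 0], [0, 0, 0], 60]
    - [[0, 0, 0], [0, 0, 0], 60]
    - [[0, 0.1, 1.5], [0, 0, 0], 60]
    - [[0, 0.1, 2.5], [0, 0, 0], 60]
    - [[0, 0.1, 3.2], [0, 0, 0], 60]
    - [[0, 0.1, 3.2], [0, 0, 0], 60]

```text
time_s: 14.85
eef_pos: [440.0, -192.7, 26.1]
ee_rot: [-0.0, -0.074, 0.997, 0.0]
force: [0.4, 0.2, -0.1]
grip_width: 0.601
grip_force: 0.0
```

>>> step_arm:
  increments:
    - [[0, 0, 0], [0, 0, 0], 10]
    - [[0, 0, 0], [0, 0, 0], 10]
    - [[0, 0, 0], [0, 0, 0], 10]
    - [[0, 0, 0], [0, 0, 0], 10]

```text
time_s: 15.35
eef_pos: [440.4, -192.7, 27.1]
ee_rot: [0.0, -0.074, 0.997, -0.0]
force: [-0.9, 3.3, 5.8]
grip_width: 0.267
grip_force: 59.7
```

>>> step_arm:
  increments:
    - [[0, 0, -0.3], [0, 0, 0], 10]
    - [[0, 0, -0.6], [0, 0, 0], 10]
    - [[0, 0, -0.6], [0, 0, 0], 10]
    - [[0, 0, -0.6], [0, 0, 0], 10]

```text
time_s: 15.85
eef_pos: [440.1, -192.8, 32.5]
ee_rot: [-0.0, -0.074, 0.997, 0.0]
force: [-0.8, -0.6, -9.7]
grip_width: 0.265
grip_force: 59.5
```

Run:
```python
from h import *
s=ctrl.sense();print(s["eef_pos"],s["ee_rot"],s["force"],s["wrist_torque"],s["grip_width"])
```

```text
[ 440.05413368 -192.78038026   32.46060018] [-2.22527820e-04 -7.42271873e-02  9.97241319e-01  1.62095532e-04] [-0.84159219 -0.58266038 -9.72788725] [-0.00025482  0.04794989 -0.08721088] 0.26547257511392613
```

Run:
```python
from h import *
print(tool([440.05+118.6,-192.8+44.0,30]))
```

```text
[-12.38   2.59   0.24]
```

>>> step_arm:
  increments:
    - [[-1.5, 0.3, 0.2], [0, 0, 0], 10]
    - [[-4, 0.8, 0.2], [0, 0, 0], 10]
    - [[-6.5, 1.4, 0.2], [0, 0, 0], 10]
    - [[-9, 1.9, 0.2], [0, 0, 0], 10]
    - [[-11, 2.3, 0.2], [0, 0, 0], 10]
    - [[-12.4, 2.6, 0.2], [0, 0, 0], 10]
    - [[-12.4, 2.6, 0.2], [0, 0, 0], 10]
    - [[-12.4, 2.6, 0.2], [0, 0, 0], 10]

```text
time_s: 16.85
eef_pos: [558.5, -148.6, 30.3]
ee_rot: [-0.0, -0.074, 0.997, 0.0]
force: [-1.0, -0.1, -7.7]
grip_width: 0.263
grip_force: 59.5
```

Run:
```python
from h import *
import pickle
w=cap("wrist"); pickle.dump(w,open("w6.pkl","wb")); s=ctrl.sense();p=s["eef_pos"];print(p,s["ee_rot"],s["force"],s["grip_width"],tool([558.65,-148.8,26.5]))
pb=[b for b in blobs(w,(25,150,120),(35,255,255),300)];print(pb)
G=onz(w,*pb[0][0],93);print("patch",G)
print("spot px pred",proj(w,[608.2,-141.2,62]),[b for b in blobs(w,(0,150,80),(8,255,255),30) if b[0][1]>200])
```

```text
[ 558.5049412  -148.78609056   30.42972825] [-4.11331477e-04 -7.41616541e-02  9.97246136e-01  1.58368976e-04] [ 0.01951154 -0.39998028 -9.14490371] 0.2645479224272936 [-0.01 -0.    0.39]
[([310.3, 17.3], [280, 0, 61, 36, 2136])]
patch [ 461.34839306 -163.48869928   93.        ]
spot px pred [311.31447543 332.56283283] [([616.1, 208.7], [591, 192, 49, 35, 798]), ([615.3, 234.3], [593, 217, 45, 35, 688]), ([613.1, 258.9], [595, 242, 37, 34, 550]), ([611.1, 283.0], [597, 267, 30, 32, 438]), ([609.2, 306.3], [598, 292, 24, 29, 319]), ([607.2, 329.2], [599, 317, 18, 25, 224]), ([311.4, 332.5], [294, 318, 36, 31, 589]), ([605.0, 350.1], [600, 341, 12, 19, 114]), ([635.8, 378.2], [632, 371, 8, 15, 77])]
```

>>> step_arm:
  increments:
    - [[0, 0, 0.2], [0, 0, 0], 10]
    - [[0, 0, 0.4], [0, 0, 0], 10]
    - [[0, 0, 0.45], [0, 0, 0], 10]
    - [[0, 0, 0.45], [0, 0, 0], 10]
    - [[0, 0, 0.45], [0, 0, 0], 10]

```text
time_s: 17.52
eef_pos: [558.7, -148.9, 27.2]
ee_rot: [-0.0, -0.074, 0.997, -0.0]
force: [-5.4, 2.4, 1.2]
grip_width: 0.268
grip_force: 60.8
```

>>> step_arm:
  increments:
    - [[0, 0, 0], [0, 0, 0], 30]
    - [[0, 0, 0], [0, 0, 0], 50]
    - [[0, 0, 0], [0, 0, 0], 55]
    - [[0, 0, -3], [0, 0, 0], 55]
    - [[0, 0, -8], [0, 0, 0], 55]
    - [[0, 0, -12], [0, 0, 0], 55]
    - [[0, 0, -12], [0, 0, 0], 55]

```text
time_s: 18.4
eef_pos: [560.5, -149.5, 149.5]
ee_rot: [0.003, -0.074, 0.997, -0.002]
force: [0.1, 1.0, -0.9]
grip_width: 0.553
grip_force: 0.0
```

Run:
```python
from h import *
s=ctrl.sense();print(s["eef_pos"],s["force"],tool([470,-163,155]))
```

```text
[ 560.51641213 -149.46936615  149.51805078] [ 0.10197892  0.97482805 -0.94551112] [ 9.15  0.   -0.6 ]
```

>>> step_arm:
  increments:
    - [[1, 0, -2], [0, 0, 0], 55]
    - [[4, 0, -5], [0, 0, 0], 30]
    - [[8, 0, -5], [0, 0, 0], 0]
    - [[9.2, 0, -5], [0, 0, 0], 0]
    - [[9.2, 0, -5], [0, 0, 0], 0]
    - [[9.2, 0, -5], [0, 0, 0], 0]

```text
time_s: 19.15
eef_pos: [468.6, -162.4, 196.0]
ee_rot: [-0.0, -0.074, 0.997, 0.0]
force: [-0.6, -1.2, -0.9]
grip_width: -0.001
grip_force: 0.0
```

Run:
```python
from h import *
import pickle
w=cap("wrist"); pickle.dump(w,open("w7.pkl","wb")); s=ctrl.sense();p=s["eef_pos"];print(p,s["force"],s["grip_width"])
pb=[b for b in blobs(w,(25,150,120),(35,255,255),300)];print(pb)
for b in pb[:1]: print("patch",onz(w,*b[0],90.2))
print("pred: post top",proj(w,[558.7,-148.6,84]),"patch",proj(w,[452.5,-164.5,90.2]),"spot",proj(w,[608.2,-141.2,62]))
print([b for b in blobs(w,(0,150,80),(8,255,255),30) if 250<b[0][0]<380])
h=cv2.cvtColor(np.array(w["img"]),cv2.COLOR_RGB2HSV); u,v=proj(w,[558.7,-148.6,84]).astype(int)
print("column v",[(y,int(h[y,u,2]),int(h[y,u,1])) for y in range(v-26,v+26,3)]); 
print("row",[(x,int(h[v,x,2]),int(h[v,x,1])) for x in range(u-24,u+26,2)])
```

```text
[ 468.62822379 -162.31150273  195.93682628] [ 0.52690898  0.68709155 -0.169686  ] 0.0016613606273775622
[([311.0, 169.0], [300, 157, 23, 25, 573]), ([23.5, 315.2], [9, 302, 30, 27, 586])]
patch [ 453.64303959 -164.73615953   90.2       ]
pred: post top [311.46011572 270.84945302] patch [311.44424408 167.80685137] spot [311.43356487 300.79546206]
[([311.3, 215.5], [282, 187, 59, 64, 2389])]
column v [(244, 20, 51), (247, 17, 0), (250, 15, 34), (253, 19, 40), (256, 18, 43), (259, 18, 28), (262, 19, 40), (265, 14, 55), (268, 18, 71), (271, 23, 11), (274, 79, 42), (277, 85, 42), (280, 84, 36), (283, 83, 40), (286, 84, 33), (289, 84, 36), (292, 87, 41), (295, 87, 41)]
row [(287, 20, 38), (289, 24, 43), (291, 22, 23), (293, 42, 18), (295, 77, 33), (297, 76, 44), (299, 77, 40), (301, 77, 40), (303, 77, 36), (305, 79, 39), (307, 45, 23), (309, 21, 12), (311, 12, 149), (313, 15, 34), (315, 47, 38), (317, 76, 37), (319, 79, 36), (321, 75, 37), (323, 77, 40), (325, 78, 43), (327, 76, 34), (329, 34, 15), (331, 26, 29), (333, 20, 51), (335, 14, 55)]
```

The measured patch is 1.2 mm from where it should be, so the jack is in place. I'll press with shut fingers, following the handle's arc.

>>> step_arm:
  increments:
    - [[1.5, 0, 2], [0, 0, 0], 0]
    - [[1.5, 0, 6], [0, 0, 0], 0]
    - [[1.5, 0, 9], [0, 0, 0], 0]
    - [[1.5, 0, 10], [0, 0, 0], 0]
    - [[1.5, 0, 10], [0, 0, 0], 0]

```text
time_s: 19.82
eef_pos: [453.5, -164.6, 96.3]
ee_rot: [-0.0, -0.074, 0.997, 0.0]
force: [-0.2, 0.1, 0.2]
grip_width: 0.005
grip_force: 0.0
```

>>> step_arm:
  increments:
    - [[0, 0, 0.5], [0, 0, 0], 0]
    - [[0, 0, 1], [0, 0, 0], 0]
    - [[0, 0, 1.5], [0, 0, 0], 0]
    - [[0, 0, 1.5], [0, 0, 0], 0]

```text
time_s: 20.32
eef_pos: [453.0, -164.6, 80.9]
ee_rot: [-0.0, -0.074, 0.997, 0.0]
force: [-0.9, -0.2, -0.2]
grip_width: 0.002
grip_force: 0.0
```

>>> step_arm:
  increments:
    - [[0.2, 0, 0.5], [0, 0, 0], 0]
    - [[0.4, 0, 1], [0, 0, 0], 0]
    - [[0.4, 0, 1.5], [0, 0, 0], 0]
    - [[0.4, 0, 1.5], [0, 0, 0], 0]

```text
time_s: 20.82
eef_pos: [449.0, -165.1, 65.8]
ee_rot: [-0.0, -0.074, 0.997, 0.0]
force: [0.2, 0.1, -0.3]
grip_width: 0.0
grip_force: 0.0
```

>>> step_arm:
  increments:
    - [[0, 0, 0.5], [0, 0, 0], 0]
    - [[0, 0, 1], [0, 0, 0], 0]
    - [[0, 0, 1], [0, 0, 0], 0]

```text
time_s: 21.2
eef_pos: [449.2, -165.1, 55.8]
ee_rot: [-0.0, -0.074, 0.997, 0.0]
force: [0.2, 0.4, 1.0]
grip_width: -0.0
grip_force: 0.3
```

Run:
```python
from h import *
w=cap("wrist"); s=ctrl.sense();print(s["eef_pos"],s["force"])
print([b for b in blobs(w,(25,150,120),(35,255,255),300)])
for a in (0,.1,.2,.3): 
    th=.5-a; r=-80-92*np.cos(th)+7*np.sin(th); z=40+92*np.sin(th)+7*np.cos(th)
    print(a,z.round(1),proj(w,[609.2+r*.989,-141.2+r*.148,z]))
```

```text
[ 449.27153342 -165.14400139   56.07526041] [-0.13502582  0.04464861  1.21391707]
[]
0 90.3 [311.20927765 260.03378313]
0.1 82.3 [311.19368771 244.93984256]
0.2 73.9 [311.17973079 232.05403636]
0.3 65.1 [311.16751042 221.38100154]
```

>>> step_arm:
  increments:
    - [[0.2, 0, 0.6], [0, 0, 0], 0]
    - [[0.4, 0, 1.2], [0, 0, 0], 0]
    - [[0.6, 0, 1.8], [0, 0, 0], 0]
    - [[0.8, 0, 2.4], [0, 0, 0], 0]
    - [[0.9, 0, 3], [0, 0, 0], 0]
    - [[0.9, 0, 3.4], [0, 0, 0], 0]
    - [[0.9, 0, 3.4], [0, 0, 0], 0]

```text
time_s: 22.12
eef_pos: [440.2, -166.5, 21.9]
ee_rot: [-0.0, -0.074, 0.997, 0.0]
force: [-3.1, -0.7, 4.0]
grip_width: -0.003
grip_force: 2.1
```

>>> step_arm:
  increments:
    - [[0.1, 0, 0.4], [0, 0, 0], 0]
    - [[0.1, 0, 0.8], [0, 0, 0], 0]
    - [[0.1, 0, 0.9], [0, 0, 0], 0]
    - [[0.1, 0, 0.9], [0, 0, 0], 0]

```text
time_s: 22.62
eef_pos: [439.2, -166.7, 13.1]
ee_rot: [-0.0, -0.074, 0.997, 0.0]
force: [-2.9, -1.3, 4.1]
grip_width: 0.003
grip_force: 2.1
```

>>> step_arm:
  increments:
    - [[0, 0, 0.2], [0, 0, 0], 0]
    - [[0, 0, 0.4], [0, 0, 0], 0]
    - [[0, 0, 0.4], [0, 0, 0], 0]

```text
time_s: 23.0
eef_pos: [439.3, -166.7, 9.6]
ee_rot: [-0.0, -0.074, 0.997, -0.0]
force: [-6.7, -0.0, 11.8]
grip_width: -0.002
grip_force: 6.0
```

Run:
```python
from h import *
w=cap("wrist"); s=ctrl.sense();print(s["eef_pos"],s["force"])
b=[b for b in blobs(w,(0,150,80),(8,255,255),30) if 280<b[0][0]<345 and b[0][1]>230];print(b)
for z in(62,70,74,76): print(z,proj(w,[608.2,-141.2,z]))
```

```text
[ 439.32671425 -166.75746191    9.59531806] [-5.52628015  0.62697959 11.43322097]
[]
62 [311.79529288 513.32099349]
70 [311.81775591 528.4259598 ]
74 [311.82946705 536.34218034]
76 [311.83544505 540.39461007]
```

Run:
```python
from h import *
import pickle
for n in("scene","top"):
    w=cap(n); D=pickle.load(open("D.pkl","rb"))[n]
    for z in(62,76): print(n,z,proj(w,[608.2,-141.2,z]))
    u,v=proj(w,[608.2,-141.2,69])
    for d in(D,w):print([b for b in blobs(d,(0,110,80),(8,255,255),4)+blobs(d,(172,110,80),(180,255,255),4)+blobs(d,(20,150,120),(30,255,255),10) if abs(b[0][0]-u)<30 and abs(b[0][1]-v)<30])
```

```text
scene 62 [313.68541546 181.15093571]
scene 76 [313.75949766 176.95353586]
[([293.4, 201.5], [290, 185, 9, 33, 186]), ([311.5, 152.7], [308, 151, 9, 4, 21]), ([316.6, 163.9], [304, 157, 24, 14, 134]), ([298.0, 162.1], [288, 158, 20, 10, 126]), ([315.0, 180.1], [302, 172, 25, 17, 250]), ([324.7, 189.0], [323, 187, 5, 5, 18]), ([308.2, 201.5], [307, 200, 3, 4, 10])]
[([293.4, 201.6], [290, 185, 9, 33, 184]), ([313.7, 189.5], [307, 188, 14, 4, 41]), ([341.4, 201.4], [332, 188, 22, 23, 263]), ([302.3, 201.1], [301, 200, 4, 3, 7]), ([307.9, 201.4], [306, 200, 5, 4, 17]), ([319.8, 201.8], [319, 201, 3, 3, 5]), ([325.6, 203.8], [324, 202, 5, 5, 20]), ([311.6, 152.6], [308, 151, 8, 4, 20]), ([298.0, 160.9], [288, 157, 21, 9, 108]), ([319.7, 162.1], [310, 156, 22, 15, 144]), ([315.2, 177.1], [302, 170, 29, 14, 221])]
top 62 [352.83833669 178.41581626]
top 76 [353.39038238 177.34359892]
[([340.3, 155.2], [339, 154, 4, 4, 12]), ([352.5, 177.1], [346, 169, 14, 18, 196])]
[([340.7, 153.2], [339, 152, 4, 4, 12]), ([349.4, 195.9], [339, 174, 26, 46, 504]), ([341.4, 178.0], [340, 177, 4, 3, 5]), ([350.0, 207.4], [349, 207, 3, 2, 5]), ([353.1, 175.4], [346, 168, 15, 17, 179])]
```

The lug rose about 3 px in the scene view, which is a full lift. Now I'll let the handle up.

>>> step_arm:
  increments:
    - [[-0.2, 0, -1], [0, 0, 0], 0]
    - [[-0.5, 0, -2], [0, 0, 0], 0]
    - [[-0.9, 0, -3], [0, 0, 0], 0]
    - [[-1.2, 0, -4], [0, 0, 0], 0]
    - [[-1.4, 0, -5], [0, 0, 0], 0]
    - [[-1.4, 0, -6], [0, 0, 0], 0]
    - [[-1.4, 0, -7], [0, 0, 0], 0]
    - [[-1.4, 0, -7], [0, 0, 0], 0]

```text
time_s: 24.15
eef_pos: [453.4, -164.8, 79.9]
ee_rot: [0.0, -0.074, 0.997, -0.0]
force: [0.4, -0.7, -1.1]
grip_width: -0.002
grip_force: 0.0
```

>>> step_arm:
  increments:
    - [[0, 0, -4], [0, 0, 0], 0]
    - [[1.5, 0, -8], [0, 0, 0], 0]
    - [[1.5, 0, -8], [0, 0, 0], 0]
    - [[1.5, 0, -8], [0, 0, 0], 0]

```text
time_s: 24.65
eef_pos: [438.0, -166.6, 158.3]
ee_rot: [-0.001, -0.074, 0.997, 0.0]
force: [0.3, -0.2, 0.2]
grip_width: 0.001
grip_force: 0.0
```

Run:
```python
from h import *
w=cap("wrist"); s=ctrl.sense();print(s["eef_pos"],s["force"])
pb=[b for b in blobs(w,(25,150,120),(35,255,255),300)];print(pb)
print("patch pred",proj(w,[453.6,-164.7,90.2]),"half down",proj(w,[445,-166,73]))
print("patch",onz(w,*pb[0][0],90.2))
w=cap("scene");print([b for b in blobs(w,(20,150,120),(30,255,255),100) if abs(b[0][0]-315)<15 and abs(b[0][1]-180)<15])
```

```text
[ 437.94190941 -166.49578526  157.97353565] [-0.23006451  0.25454995  0.2220343 ]
[([310.6, 214.8], [298, 203, 26, 25, 637]), ([6.3, 371.9], [0, 358, 16, 26, 313])]
patch pred [310.61651217 214.84772564] half down [310.59892649 198.82944474]
patch [ 453.56116459 -164.7194275    90.2       ]
[([312.3, 170.6], [289, 156, 43, 33, 562])]
```

The handle is fully up and the jack hasn't shifted. Now the final press.

>>> step_arm:
  increments:
    - [[-0.8, 0, 3], [0, 0, 0], 0]
    - [[-1.2, 0, 7], [0, 0, 0], 0]
    - [[-1.2, 0, 9.5], [0, 0, 0], 0]
    - [[-1.1, 0, 10.2], [0, 0, 0], 0]
    - [[-0.9, 0, 10.8], [0, 0, 0], 0]
    - [[-0.7, 0, 11.4], [0, 0, 0], 0]
    - [[-0.5, 0, 12], [0, 0, 0], 0]
    - [[-0.3, 0, 12.6], [0, 0, 0], 0]

```text
time_s: 25.75
eef_pos: [441.3, -166.7, 33.3]
ee_rot: [0.0, -0.074, 0.997, -0.0]
force: [-1.4, -0.8, 4.5]
grip_width: -0.002
grip_force: 2.1
```

>>> step_arm:
  increments:
    - [[0.1, 0, 0.6], [0, 0, 0], 0]
    - [[0.2, 0, 1.2], [0, 0, 0], 0]
    - [[0.2, 0, 1.8], [0, 0, 0], 0]
    - [[0.2, 0, 2.2], [0, 0, 0], 0]
    - [[0.2, 0, 2.3], [0, 0, 0], 0]
    - [[0.2, 0, 2.3], [0, 0, 0], 0]
    - [[0.2, 0, 2.3], [0, 0, 0], 0]
    - [[0.2, 0, 2.3], [0, 0, 0], 0]

```text
time_s: 26.75
eef_pos: [439.1, -166.6, 10.2]
ee_rot: [-0.0, -0.074, 0.997, 0.0]
force: [-5.1, -1.0, 7.2]
grip_width: 0.002
grip_force: 3.3
```

>>> step_arm:
  increments:
    - [[0, 0, 0.05], [0, 0, 0], 0]
    - [[0, 0, 0.05], [0, 0, 0], 0]
    - [[0, 0, 0.05], [0, 0, 0], 0]

```text
time_s: 27.12
eef_pos: [439.1, -166.6, 9.9]
ee_rot: [-0.0, -0.074, 0.997, 0.0]
force: [-4.9, -0.1, 8.4]
grip_width: -0.001
grip_force: 4.7
```

Run:
```python
from h import *
w=cap("scene");print([b for b in blobs(w,(20,150,120),(30,255,255),100) if abs(b[0][0]-315)<15 and abs(b[0][1]-180)<15])
s=ctrl.sense();print(s["eef_pos"],s["force"])
print("stylus",[b for b in blobs(w,(100,120,40),(130,255,255),40) if abs(b[0][0]-273)<15 and abs(b[0][1]-275)<30])
print(ctrl.finish_job())
```

```text
[([316.8, 171.4], [302, 156, 30, 28, 361])]
[ 439.13169586 -166.65984695    9.90113965] [-6.08165254 -1.58564208  9.19020597]
stylus [([274.0, 272.5], [271, 262, 7, 23, 112])]
the job is handed in; nothing more can be done
None
```

The job is handed in and all steps were carried out, but no verdict came back: the zero button was pressed, the stylus is back in its stand, and the arm is still holding the jack handle down after the test lift.

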